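# Put the round egg moulds on their trays

## Robot

A 6-joint arm with a two-finger parallel gripper is mounted at the origin on the work surface. World frame = base frame: x ahead of the robot, y to its left, z up, the work surface at z = 0. Lengths are in mm, angles in rad, forces in N, time in s.
With the tool pointing down it reaches from about 250 to 800 mm from the base axis. Payload 3.9 kg.
Tool frame: the origin (TCP) lies at the very end of the fingers, on their centre line; the grasp point (between the pads) lies 19 mm behind it; z points along the fingers, y is the line along which they close (so a half turn about z gives the same grasp; the last joint's range is limited). The gripper opens to 85 mm and grips with 20 to 120 N. Pads are 22 mm wide; open, the fingers measure 114 mm over their backs; the gripper's body (76 mm by 85 mm) begins 54 mm behind the grasp point. The pads swing forward as they close: fully open they stand 13 mm farther back than shut.
Start: joints at [1.317, 0.26, -0.138, 1.173, 0, 1.571], TCP at [131.815, 508.173, 231.304] pointing down, gripper open.
Joint ranges: [-2.78, 2.78], [-0.83, 1.72], [-1.28, 1.37], [-1.9, 2.12], [-1.57, 1.48], [-3.14, 3.14]. Speed limits (rad/s): [2.57, 2.57, 3.14, 3.14, 3.14, 3.14].

## Interface

Orientations are given as [roll, pitch, yaw] about the fixed x, y, z axes, in that order (R = Rz(yaw) Ry(pitch) Rx(roll)).
In Python, from rig import get_obs, read_camera, camera_params, order gives the robot as it stands.
- The arm moves only by the tool jog_arm, never from a script. Its argument "motion" is text: rows parted by semicolons, each of 7 numbers parted by spaces: the turn, a rotation vector about the world's x, y, z in degrees, then the shift along the world's x, y, z in m, then the finger opening in m, from 0 to 0.0854. A call has 1 to 8 rows; each row shifts and turns the commanded pose from where the row before left it; what a row does not reach is not made up. A row lasts 1/8 s, in which the tool goes at most 62.5 mm and 10.7 degrees, less where a joint would pass 70% of its speed; a pose out of reach is approached as far as the arm can. A call with a gripper value outside its range is refused whole. The fingers move at their own pace and stop on an object; "grip_force" is the grip in N (left out, the last holds). Time passes only in rows, so rows that do not move let the fingers close. It gives the time, the measured TCP pose, the force, the opening and the grip force at its end, in the units of the state.
- get_obs(): the state, without advancing time (a new reading comes with each control period).
- read_camera(name): name is "scene" or "top" or "wrist"; returns (picture, depth): 400x640x3 uint8, red, green, blue; 400x640 float32, mm along the optical axis (not along the pixel's ray), 0 where there is no reading.
- camera_params(name): a dict with "fov_y" (degrees; the focal length in pixels is half the picture's height over the tangent of half this angle, whatever the lens; pixels are square), "cx", "cy" (the principal point, pixels), "k1" (the pictures are not rectified: a ray, as slopes to the right and down, at radius r is drawn at 1 + k1 r^2 times it, then the intrinsics apply), "pose" (4x4, takes a point from camera to world coordinates). Camera axes: x right, y down, z forward; pixel columns grow to the right and rows downward; lengths in mm; the calibration is good to about 2 mm. A picture is of the moment at which its call begins: read the wrist's pose just before it. camera_params takes no time and is no camera call; for the wrist camera it gives the pose at the moment of the call.
- order.close_job(): hands the job in; it is judged then, once.
The state is a dict: "time": time; "joints": joint angles; "joint_velocities": joint speeds; "effort": joint torques, N m; "eef_pos": TCP position; "eef_rot": TCP orientation; "ft_force": force on the tool from outside, world axes, zero at the start; "torque": the same for the moment, N m; "finger_gap": finger opening in mm; "grip_force": force on a finger pad.
Only numpy, scipy, OpenCV 4.12 (cv2) and the standard library are available. Lean on these libraries where they do the work, as an engineer would, in place of code of your own. Each camera call takes 0.05 s, during which the arm holds its last target. There are 200 camera calls.

## Task

Put each of the three round egg moulds upright in the middle of the little wooden tray of its own size: the large one in the large tray, the medium one in the medium tray and the small one in the small tray, each standing flat on the tray's floor and let go. Leave the square moulds, the glass bowl and the utensil crock where they are.

Things in the scene. Friction and masses are not known exactly. Their poses are not given: they have to be found in the camera images.
- round_large_center (a point): The large round egg mould: a loose, stiff, straight-sided round cup of orange silicone, open at the top, 64 mm outside diameter, 45 mm high, wall and floor 5 mm thick, about 60 g. The point is its centre, half-way up (22.5 mm above its underside); z points up out of its mouth. Starts standing upright on the counter.
- round_medium_center (a point): The medium round egg mould: a loose, stiff, straight-sided round cup of orange silicone, open at the top, 50 mm outside diameter, 45 mm high, wall and floor 5 mm thick, about 45 g. The point is its centre, half-way up (22.5 mm above its underside); z points up out of its mouth. Starts standing upright on the counter.
- round_small_center (a point): The small round egg mould: a loose, stiff, straight-sided round cup of orange silicone, open at the top, 36 mm outside diameter, 45 mm high, wall and floor 5 mm thick, about 30 g. The point is its centre, half-way up (22.5 mm above its underside); z points up out of its mouth. Starts standing upright on the counter.
- square_large_center (a point): The large square egg mould, same orange silicone but square in plan: 58 x 58 mm outside, 45 mm high, open at the top, loose. Not to be moved. The point is its centre, half-way up; x and y lie square to its sides, z up.
- square_small_center (a point): The small square egg mould, same orange silicone but square in plan: 42 x 42 mm outside, 45 mm high, open at the top, loose. Not to be moved. The point is its centre, half-way up; x and y lie square to its sides, z up.
- tray_large_floor (a point): The large of the three little square wooden trays: 104 x 104 mm outside, 88 x 88 mm inside, 8 mm thick rim whose top is 14 mm above the counter, inner floor 6 mm above the counter. It stands firm and does not slide. The point is the centre of the inner floor; x and y run along its sides, z up.
- tray_medium_floor (a point): The medium of the three little square wooden trays: 90 x 90 mm outside, 74 x 74 mm inside, 8 mm thick rim whose top is 14 mm above the counter, inner floor 6 mm above the counter. It stands firm and does not slide. The point is the centre of the inner floor; x and y run along its sides, z up.
- tray_small_floor (a point): The small of the three little square wooden trays: 76 x 76 mm outside, 60 x 60 mm inside, 8 mm thick rim whose top is 14 mm above the counter, inner floor 6 mm above the counter. It stands firm and does not slide. The point is the centre of the inner floor; x and y run along its sides, z up.
- glass_bowl: Empty clear glass bowl, 124 mm across the rim, 60 mm high, loose, standing beyond the moulds and trays as seen from the robot. Not to be moved. Origin: centre of its underside, z up.
- crock: White ceramic utensil crock, 110 mm across and 150 mm high, with a black nylon spatula standing in it up to about 310 mm above the counter, leaning to its +x. Loose, stands to the robot's right of the work, between it and the griddle that lies still farther right. Not to be moved. Origin: centre of its underside, z up.
Things that resemble listed ones, but are neither listed nor needed, are in the scene too. Leave any turquoise look-alike of the part that bears round_small_center alone.

How it is judged:
By the outcome, as a careful person would: the job done as asked, in the order asked, and still so for the second after the job is handed in, with the robot touching nothing.
It also fails if it takes over 112 s, if anything falls off the work surface, if the arm or the gripper's body presses on something with over 40 N, if the wrist force passes 120 N, or if a joint passes its speed limit or range.

## Working session

There is one attempt and no reset: what is moved stays moved. The work goes in short steps, Python scripts to look and compute and a tool call to move; the robot and the scene stay as the last step left them, time stands still between calls to the robot, and variables do not carry over. Pictures are saved under pics/ and viewed, at most 14 in all, crops included, and the job is handed in when it is done.

Besides the shell and the picture viewer there is one more tool, called after "Request:" as name(argument=value, ...) on one line, values as JSON. jog_arm: Moves the arm, as the interface text tells. Its arguments: {"type":"object","properties":{"motion":{"type":"string"},"grip_force":{"type":"number"}},"required":["motion"]}

```bash
ls; mkdir -p pics; cat > h.py <<'E'
import numpy as np, cv2
from rig import get_obs, read_camera, camera_params, order
def K(p):
    f=200/np.tan(np.radians(p['fov_y'])/2); return f
def rays(p,uv):
    f=K(p); uv=np.asarray(uv,float).reshape(-1,2)
    d=(uv-[p['cx'],p['cy']])/f; s=d.copy()
    for _ in range(20): s=d/(1+p['k1']*(s**2).sum(1,keepdims=True))
    return np.c_[s,np.ones(len(s))]
def onplane(p,uv,z):
    T=np.array(p['pose']); r=rays(p,uv)@T[:3,:3].T; o=T[:3,3]
    return o+r*((z-o[2])/r[:,2])[:,None]
def bydepth(p,uv,d):
    T=np.array(p['pose']); return (rays(p,uv)*np.asarray(d).reshape(-1,1))@T[:3,:3].T+T[:3,3]
def cloud(p,depth):
    v,u=np.mgrid[0:400,0:640]; return bydepth(p,np.c_[u.ravel(),v.ravel()],depth.ravel()).reshape(400,640,3)
def snap(cam,name):
    p=camera_params(cam); im,d=read_camera(cam)
    cv2.imwrite(f'pics/{name}.png',im[:,:,::-1]); np.savez(f'pics/{name}.npz',im=im,d=d,p=np.array(p,dtype=object)); return p,im,d
E
python3 - <<'E'
from h import *
for c in ['scene','top']:
    p,im,d=snap(c,c+'0'); print(p['fov_y'],p['cx'],p['cy'],p['k1'],np.round(p['pose'],2).tolist())
a=get_obs(); print(a['time'],a['eef_pos'],a['eef_rot'])
E
```

```text
pics
47.859096202481716 322.7294270216651 199.2807343515181 -0.008768469571470969 [[-0.26, 0.71, -0.66, 1446.23], [0.96, 0.18, -0.19, 150.55], [-0.01, -0.68, -0.73, 1039.94], [0.0, 0.0, 0.0, 1.0]]
52.047586306511235 313.4516897455297 202.4877726335543 -0.01977288745164765 [[0.01, -0.99, 0.15, 413.45], [-1.0, -0.01, 0.0, -107.92], [0.0, -0.15, -0.99, 1117.22], [0.0, 0.0, 0.0, 1.0]]
0.1 [131.67506847 507.60712385 230.57642861] [-3.13990499e+00 -1.27372247e-05  2.88775196e+00]
```

View pics/scene0.png

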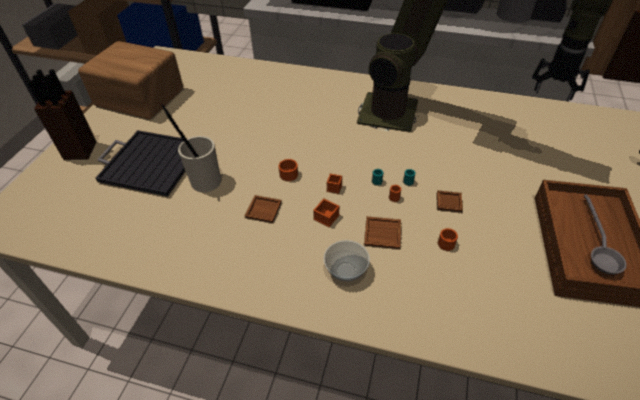

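View pics/top0.png

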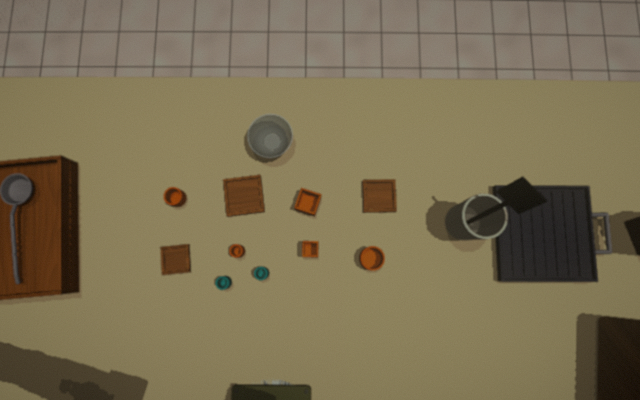

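The top view shows the round moulds: medium at (175,197), small at (237,251) and large at (371,258). The trays are large at (244,196), medium at (379,196) and small at (176,259). The square moulds are at (308,202) and (310,249), turquoise cups at (224,283) and (261,273), the bowl at (270,138) and the crock at (484,217). The scene view agrees.

```bash
cat > m.py <<'E'
from h import *
for c in ['top','scene']:
    z=np.load(f'pics/{c}0.npz',allow_pickle=True); im,d,p=z['im'],z['d'],z['p'].item()
    C=cloud(p,d); hsv=cv2.cvtColor(im,cv2.COLOR_RGB2HSV)
    g=C[:,:,2][(abs(C[:,:,0]-400)<200)&(abs(C[:,:,1])<300)]; print(c,'counter z',np.median(g))
    for nm,m in [('orange',(hsv[...,0]<12)&(hsv[...,1]>195)),('wood',(hsv[...,0]<16)&(hsv[...,1]>110)&(C[...,2]<25)),('teal',(hsv[...,0]>80)&(hsv[...,0]<100)&(hsv[...,1]>120))]:
        m&=(C[...,0]>150)&(C[...,0]<750)&(abs(C[...,1])<420)&(d>0)
        m=cv2.morphologyEx(m.astype(np.uint8),cv2.MORPH_CLOSE,np.ones((3,3)))
        n,L,st,ce=cv2.connectedComponentsWithStats(m)
        for i in range(1,n):
            if st[i,4]<60: continue
            q=C[L==i]; cs=cv2.findContours((L==i).astype(np.uint8),0,2)[0]
            zt=np.percentile(q[:,2],90); t=q[q[:,2]>zt-8]
            h=t if nm!='wood' else q
            (cx,cy),(w,hh),an=cv2.minAreaRect(h[:,:2].astype(np.float32))
            print(nm,'px',ce[i].round(),'ztop %.1f'%zt,'zmed %.1f'%np.median(q[:,2]),'ctr %.1f %.1f size %.1f %.1f ang %.1f'%(cx,cy,w,hh,an))
E
python3 m.py
```

```text
top counter z -0.5240083932005746
orange px [174. 196.] ztop 43.8 zmed 24.8 ctr 585.4 263.4 size 36.8 44.8 ang 66.1
wood px [243. 195.] ztop 13.6 zmed 5.9 ctr 515.4 33.9 size 323.9 130.7 ang 32.3
wood px [379. 196.] ztop 14.0 zmed 6.6 ctr 515.9 -237.1 size 114.9 309.2 ang 58.8
wood px [173. 196.] ztop 24.7 zmed 5.6 ctr 589.1 276.0 size 31.9 51.7 ang 56.8
wood px [306. 202.] ztop 43.1 zmed 5.3 ctr 513.7 -83.1 size 69.4 194.5 ang 84.2
wood px [310. 249.] ztop 44.4 zmed 4.8 ctr 441.1 -96.3 size 47.1 53.3 ang 85.4
wood px [175. 259.] ztop 13.9 zmed 6.0 ctr 433.8 98.2 size 73.8 407.5 ang 4.6
wood px [236. 251.] ztop 43.9 zmed 13.2 ctr 445.1 99.2 size 43.6 32.8 ang 83.8
wood px [370. 258.] ztop 39.0 zmed 5.1 ctr 432.4 -199.9 size 178.1 59.6 ang 83.2
teal px [261. 273.] ztop 45.4 zmed 12.2 ctr 387.9 26.8 size 32.0 28.2 ang 89.6
teal px [222. 282.] ztop 44.3 zmed 28.3 ctr 361.7 126.4 size 28.1 32.6 ang 1.7
scene counter z 0.4719695137200688
orange px [288. 170.] ztop 43.7 zmed 27.7 ctr 431.5 -260.2 size 61.3 52.9 ang 19.8
orange px [334. 183.] ztop 43.9 zmed 31.2 ctr 940.6 13.7 size 1046.9 3
[... 523 characters left out ...]
p 14.8 zmed 7.7 ctr 425.0 264.6 size 85.5 79.6 ang 5.4
wood px [263. 208.] ztop 15.2 zmed 8.2 ctr 1002.8 -108.5 size 1021.0 111.1 ang 24.1
wood px [326. 210.] ztop 23.3 zmed 8.6 ctr 566.0 -96.3 size 38.4 34.7 ang 71.2
wood px [326. 220.] ztop 23.6 zmed 13.5 ctr 1009.8 8.4 size 914.6 78.5 ang 13.1
wood px [383. 232.] ztop 14.2 zmed 6.8 ctr 986.4 138.4 size 914.0 103.9 ang 8.0
wood px [448. 237.] ztop 22.7 zmed 13.8 ctr 573.4 270.6 size 34.8 13.2 ang 81.1
wood px [446. 246.] ztop 23.5 zmed 14.3 ctr 1010.9 198.1 size 49.3 874.5 ang 80.5
teal px [377. 176.] ztop 43.2 zmed 32.4 ctr 908.6 95.3 size 1080.4 28.9 ang 7.4
teal px [409. 177.] ztop 44.1 zmed 32.7 ctr 895.8 145.7 size 1100.6 28.9 ang 2.0
```

```bash
cat > m2.py <<'E'
from h import *
z=np.load('pics/top0.npz',allow_pickle=True); im,d,p=z['im'],z['d'],z['p'].item()
C=cloud(p,d); hsv=cv2.cvtColor(im,cv2.COLOR_RGB2HSV)
for u,v in [(371,258),(308,202),(243,195),(379,196),(176,259),(330,240)]: print(u,v,hsv[v,u],hsv[v-12:v+13:3,u].tolist())
m=((hsv[...,0]<14)|(hsv[...,0]>174))&(hsv[...,1]>125)
m&=(C[...,0]>150)&(C[...,0]<700)&(abs(C[...,1])<420)
cs=cv2.findContours(m.astype(np.uint8),0,2)[0]
for c in cs:
    if cv2.contourArea(c)<80: continue
    out=[]
    for zz in (14,45):
        w=onplane(p,c.reshape(-1,2),zz)[:,:2].astype(np.float32)
        (x,y),(a,b),an=cv2.minAreaRect(w); out+=[x,y,a,b,an]
    print(c.reshape(-1,2).mean(0).round(),np.round(out,1))
E
python3 m2.py
```

```text
371 258 [ 13 220 145] [[13, 176, 138], [12, 201, 99], [13, 224, 146], [13, 216, 145], [13, 220, 145], [14, 220, 146], [13, 222, 145], [12, 205, 103], [14, 160, 126]]
308 202 [ 13 225 146] [[13, 176, 132], [14, 174, 57], [12, 223, 136], [12, 219, 147], [13, 225, 146], [13, 224, 146], [12, 219, 147], [13, 229, 135], [17, 128, 60]]
243 195 [ 13 177  98] [[13, 180, 109], [14, 188, 102], [15, 190, 94], [13, 180, 98], [13, 177, 98], [14, 180, 102], [13, 178, 96], [14, 177, 105], [14, 176, 100]]
379 196 [ 14 175 108] [[14, 172, 95], [14, 178, 102], [14, 176, 100], [14, 176, 106], [14, 175, 108], [13, 177, 105], [13, 175, 102], [13, 176, 97], [13, 176, 100]]
176 259 [ 14 183  88] [[13, 176, 81], [14, 182, 98], [15, 185, 88], [14, 184, 94], [14, 183, 88], [13, 182, 91], [13, 178, 93], [13, 180, 95], [13, 180, 85]]
330 240 [ 23  89 143] [[22, 86, 145], [23, 86, 142], [23, 89, 143], [22, 90, 141], [23, 89, 143], [23, 88, 142], [22, 88, 145], [23, 88, 142], [23, 89, 144]]
[174. 259.] [420.6 263.1  67.4  67.    3.4 420.4 252.7  65.5  65.2   3.4]
[371. 256.] [ 428.7 -263.6   61.6   61.2   89.5  428.3 -259.2   59.8   59.5   89.5]
[237. 251.] [444.2  98.4  38.4  35.5  46.3 443.3  92.6  37.3  34.5  46.3]
[309. 249.] [ 4.516e+02 -9.770e+01  4.000e+01  4.030e+01  4.000e-01  4.505e+02
 -9.800e+01  3.890e+01  3.910e+01  4.000e-01]
[306. 201.] [579.4 -90.3  60.2  61.6  72.8 574.7 -90.8  58.5  59.9  72.8]
[174. 196.] [589.8 272.9  59.2  48.5  64.3 584.9 262.2  57.5  47.1  64.3]
[250. 197.] [586.8  70.4  74.4  68.1   5.6 581.9  65.3  72.3  66.2   5.6]
```

```bash
sed -i 's/<14)|/<18)|/; /^for u,v/d' m2.py; python3 m2.py
```

```text
[372. 258.] [ 4.275e+02 -2.636e+02  6.360e+01  6.720e+01  3.000e-01  4.271e+02
 -2.593e+02  6.180e+01  6.530e+01  3.000e-01]
[238. 251.] [4.449e+02 9.780e+01 3.460e+01 4.060e+01 4.000e-01 4.440e+02 9.200e+01
 3.360e+01 3.950e+01 4.000e-01]
[175. 261.] [421.  262.1  74.8  77.1   6.4 420.7 251.7  72.7  74.9   6.4]
[309. 248.] [ 4.516e+02 -9.770e+01  4.530e+01  4.560e+01  3.000e-01  4.505e+02
 -9.800e+01  4.400e+01  4.430e+01  3.000e-01]
[307. 201.] [579.4 -90.5  63.9  65.   72.5 574.7 -91.   62.1  63.2  72.5]
[175. 198.] [590.  273.3  65.4  50.9  64.3 585.1 262.6  63.6  49.5  64.3]
[385. 189.] [ 597.8 -286.5   89.1   90.9    1.5  592.6 -281.5   86.6   88.3    1.5]
[244. 198.] [595.5  84.5 104.2 103.6   8.2 590.4  79.1 101.2 100.6   8.2]
```

Heights agree between the two cameras: mould rims are at about 44 mm, tray rims at 14 mm and floors at 6 mm. I'm taking the large mould first, then going above it for a close look. I'm turning the tool so the fingers close along x, which keeps joint 6 in range.

Request:
jog_arm(motion="0 0 -9.44 0.022 -0.046 0 0.085;0 0 -9.44 0.022 -0.046 0 0.085;0 0 -9.44 0.022 -0.046 0 0.085;0 0 -9.44 0.022 -0.046 0 0.085;0 0 -9.44 0.022 -0.046 0 0.085;0 0 -9.44 0.022 -0.046 0 0.085;0 0 -9.44 0.022 -0.046 0 0.085;0 0 -9.44 0.022 -0.046 0 0.085", grip_force=40)

```text
time: 1.1
eef_pos: [308.1, 138.6, 231.2]
eef_rot: [3.141, -0.0, 1.565]
ft_force: [0.2, 0.6, -0.1]
finger_gap: 85.2
grip_force: 0.0
```

Request:
jog_arm(motion="0 0 0 0.015 -0.05 0 0.085;0 0 0 0.015 -0.05 0 0.085;0 0 0 0.015 -0.05 0 0.085;0 0 0 0.015 -0.05 0 0.085;0 0 0 0.015 -0.05 0 0.085;0 0 0 0.015 -0.05 0 0.085;0 0 0 0.015 -0.05 0 0.085;0 0 0 0 0 0 0.085")

```text
time: 2.1
eef_pos: [413.7, -212.8, 230.7]
eef_rot: [3.141, 0.001, 1.565]
ft_force: [-0.2, 0.5, -0.0]
finger_gap: 85.3
grip_force: 0.0
```

```bash
python3 - <<'E'
from h import *
p,im,d=snap('wrist','w0'); print(p['fov_y'],np.round(p['pose'],3).tolist())
C=cloud(p,d); print(C[200,320],C[10,320],C[390,320],C[200,10],C[200,630])
E
```

```text
65.10396647450722 [[1.0, -0.006, -0.001, 414.681], [-0.006, -0.955, -0.297, -135.708], [0.001, 0.297, -0.955, 374.933], [0.0, 0.0, 0.0, 1.0]]
[ 408.56856887 -240.35407186   47.20727539] [410.08968762 -44.230836     1.87765445] [ 413.10064238 -200.08414577  318.88808623] [  14.43538464 -252.334956      1.56647367] [ 800.50427079 -257.35809113    2.36869903]
```

View pics/w0.png

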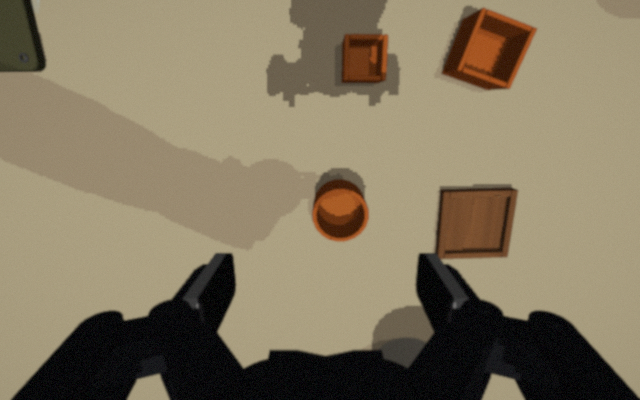

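The wrist view shows the large mould at (340,210) and the medium tray at (477,222), with the square moulds at (365,60) and (490,50). I'm measuring the rim and tray from it.

```bash
cat > w.py <<'E'
from h import *
import sys
def circfit(w):
    A=np.c_[2*w,np.ones(len(w))]; s=np.linalg.lstsq(A,(w**2).sum(1),rcond=None)[0]
    return s[0],s[1],np.sqrt(s[2]+s[0]**2+s[1]**2)
def analyse(p,im,d):
    C=cloud(p,d); hsv=cv2.cvtColor(im,cv2.COLOR_RGB2HSV)
    m=((hsv[...,0]<18)|(hsv[...,0]>174))&(hsv[...,1]>125)&(hsv[...,2]>45)&(d>0)
    m=cv2.morphologyEx(m.astype(np.uint8),cv2.MORPH_OPEN,np.ones((3,3)))
    n,L,st,ce=cv2.connectedComponentsWithStats(m)
    for i in range(1,n):
        if st[i,4]<300: continue
        q=C[L==i]; zt=np.percentile(q[:,2],92)
        edge=st[i,0]<2 or st[i,1]<2 or st[i,0]+st[i,2]>638 or st[i,1]+st[i,3]>398
        s='px %d %d '%tuple(ce[i])+('CUT ' if edge else '')
        if zt>30:
            r=((L==i)&(C[...,2]>zt-5)).astype(np.uint8)
            c=max(cv2.findContours(r,0,1)[0],key=len).reshape(-1,2)
            w=onplane(p,c,zt)[:,:2]; (x,y),(a,b),an=cv2.minAreaRect(w.astype(np.float32))
            print(s+'cup ztop %.1f rect %.1f %.1f size %.1f %.1f an %.0f'%(zt,x,y,a,b,an),'circ %.1f %.1f r %.1f'%circfit(w))
        else:
            c=max(cv2.findContours((L==i).astype(np.uint8),0,1)[0],key=len).reshape(-1,2)
            w=onplane(p,c,14)[:,:2]; (x,y),(a,b),an=cv2.minAreaRect(w.astype(np.float32))
            print(s+'tray ztop %.1f zmed %.1f rect %.1f %.1f size %.1f %.1f an %.0f'%(np.percentile(q[:,2],96),np.median(q[:,2]),x,y,a,b,an))
if __name__=='__main__':
    n=sys.argv[1]
    import os
    if os.path.exists(f'pics/{n}.npz'): z=np.load(f'pics/{n}.npz',allow_pickle=True); p,im,d=z['p'].item(),z['im'],z['d']
    else: p,im,d=snap('wrist',n)
    analyse(p,im,d)
E
python3 w.py w0
```

```text
px 488 49 cup ztop 47.1 rect 578.6 -89.6 size 58.7 59.1 an 72 circ 578.7 -89.6 r 33.1
px 364 57 cup ztop 47.1 rect 454.0 -96.3 size 41.0 41.8 an 90 circ 453.7 -96.4 r 23.4
px 339 210 cup ztop 46.8 rect 430.2 -257.4 size 61.2 63.2 an 2 circ 430.7 -257.9 r 31.0
px 474 222 tray ztop 16.6 zmed 8.5 rect 600.1 -283.7 size 91.8 90.8 an 1
```

Request:
jog_arm(motion="0 0 0 0.015 -0.046 -0.02 0.085;0 0 0 0 0 -0.05 0.085;0 0 0 0 0 -0.05 0.085;0 0 0 0 0 -0.045 0.085;0 0 0 0 0 -0.03 0.085;0 0 0 0 0 -0.015 0.085;0 0 0 0 0 -0.013 0.085;0 0 0 0 0 0 0.085", grip_force=30)

```text
time: 3.15
eef_pos: [427.0, -254.6, 7.7]
eef_rot: [-3.14, -0.001, 1.571]
ft_force: [0.3, 0.3, -0.3]
finger_gap: 84.6
grip_force: 0.0
```

Request:
jog_arm(motion="0 0 0 0 0 0 0.06;0 0 0 0 0 0 0.06;0 0 0 0 0 0 0.06;0 0 0 0 0 0 0.06;0 0 0 0 0 0 0.06;0 0 0 0 0 0 0.06")

```text
time: 3.9
eef_pos: [428.6, -256.0, 9.4]
eef_rot: [3.14, 0.0, 1.57]
ft_force: [-1.1, 1.4, 6.8]
finger_gap: 62.9
grip_force: 33.0
```

Request:
jog_arm(motion="0 0 0 0 0 0.02 0.06;0 0 0 0 0 0.05 0.06;0 0 0 0 0 0.06 0.06;0 0 0 0.02 0.04 0.05 0.06;0 0 0 0.02 0.05 0 0.06;0 0 0 0.02 0.05 0 0.06;0 0 0 0.02 0.05 0 0.06;0 0 0 0.02 0.05 0 0.06")

```text
time: 4.9
eef_pos: [527.0, -17.1, 185.3]
eef_rot: [3.141, 0.0, 1.57]
ft_force: [0.5, -0.1, -0.5]
finger_gap: 62.9
grip_force: 33.1
```

Request:
jog_arm(motion="0 0 0 0.02 0.04 0 0.06;0 0 0 0.02 0.03 0 0.06;0 0 0 0.02 0.02 0 0.06;0 0 0 0 0 0 0.06;0 0 0 0 0 0 0.06")

```text
time: 5.52
eef_pos: [585.7, 70.9, 184.7]
eef_rot: [-3.14, 0.001, 1.569]
ft_force: [-0.0, -0.2, -1.1]
finger_gap: 62.8
grip_force: 33.1
```

```bash
python3 w.py w1; python3 -c "
from h import *; a=get_obs(); print(a['time'],a['eef_pos'],a['finger_gap'])"
```

```text
px 139 4 CUT tray ztop 16.7 zmed 15.1 rect 426.9 229.0 size 10.4 72.3 an 89
px 329 241 cup ztop 221.6 rect 586.0 72.8 size 63.4 57.3 an 2 circ 586.3 71.4 r 30.3
px 181 154 cup ztop 46.7 rect 449.0 98.7 size 35.6 35.1 an 62 circ 449.2 98.8 r 17.4
5.575 [585.50515619  70.63081254 184.81074514] 63.19838630776871
```

View pics/w1.png

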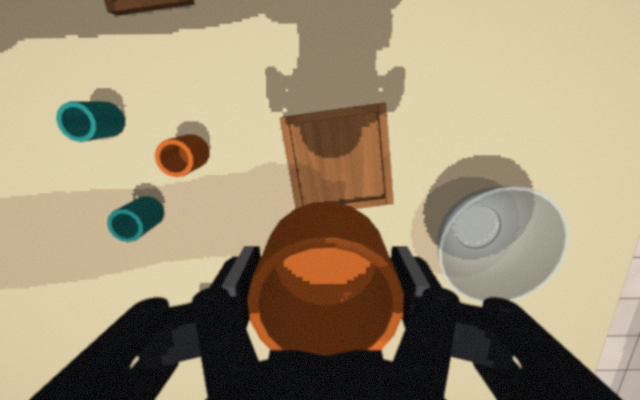

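The view shows the mould held upright at (325,280), the large tray at (338,157) with corners near (283,117), (386,103) and (392,205), and the bowl at (505,240). I'm computing the tray centre from those corners.

```bash
python3 - <<'E'
from h import *
z=np.load('pics/w1.npz',allow_pickle=True); p,im,d=z['p'].item(),z['im'],z['d']
hsv=cv2.cvtColor(im,cv2.COLOR_RGB2HSV); C=cloud(p,d)
m=((hsv[...,0]<18)&(hsv[...,1]>110)&(d>0)&(C[...,2]<30)); m[:95]=0; m[:,:270]=0; m[:,410:]=0; m[207:]=0
c=max(cv2.findContours(m.astype(np.uint8),0,1)[0],key=len).reshape(-1,2)
w=onplane(p,c,14+2)[:,:2]
# corners as extremes
for s in [(-1,-1),(1,-1),(1,1),(-1,1)]:
    k=np.argmax(c@np.array(s)); print(c[k],w[k].round(1))
print(np.percentile(C[...,2][m],[5,50,96]).round(1))
E
```

```text
[282 117] [544.5 132.6]
[385 104] [643.7 144.5]
[391 203] [655.4  44.6]
[296 206] [555.3  41.4]
[ 6.6  8.  16.4]
```

```bash
python3 - <<'E'
from h import *
from w import circfit
z=np.load('pics/scene0.npz',allow_pickle=True); p,im,d=z['p'].item(),z['im'],z['d']
hsv=cv2.cvtColor(im,cv2.COLOR_RGB2HSV); C=cloud(p,d)
m=((hsv[...,0]<18)&(hsv[...,1]>125)); m[:150]=0; m[260:]=0; m[:,:235]=0; m[:,475:]=0
for c in cv2.findContours(m.astype(np.uint8),0,1)[0]:
    if cv2.contourArea(c)<50: continue
    c=c.reshape(-1,2); o=[]
    for zz in (14,45):
        w=onplane(p,c,zz)[:,:2]; (x,y),(a,b),an=cv2.minAreaRect(w.astype(np.float32)); o+=[x,y,a,b,an]
    print(c.mean(0).round(),np.round(o,1))
E
```

```text
[447. 239.] [579.4 269.9  49.9  84.1  84.9 605.6 266.3  48.4  81.6  84.9]
[383. 232.] [601.5  84.9 109.9 101.7   8.2 627.   86.9 106.5  98.6   8.2]
[326. 212.] [568.3 -95.2  81.1  90.1  71.7 594.8 -87.7  78.6  87.3  71.7]
[263. 209.] [ 603.1 -286.    96.1   91.6    0.8  628.5 -272.8   93.2   88.8    0.8]
[449. 201.] [427.2 262.7  82.6  75.5   6.4 458.  259.3  80.1  73.2   6.4]
[395. 193.] [434.1  93.6  76.   33.3   4.5 464.7  95.3  73.7  32.3   4.5]
[334. 183.] [ 442.5 -102.4   87.    45.6   13.8  472.8  -94.8   84.4   44.3   13.8]
[288. 170.] [ 419.2 -268.6  108.6   64.1   17.6  450.2 -255.9  105.3   62.1   17.6]
```

Request:
jog_arm(motion="0 0 0 0.012 0.015 -0.03 0.06;0 0 0 0 0 -0.05 0.06;0 0 0 0 0 -0.04 0.06;0 0 0 0 0 -0.02 0.06;0 0 0 0 0 -0.01 0.06;0 0 0 0 0 0 0.06;0 0 0 0 0 0 0.06")

```text
time: 6.45
eef_pos: [599.4, 86.3, 36.2]
eef_rot: [3.139, -0.0, 1.569]
ft_force: [0.5, -0.3, -0.5]
finger_gap: 63.4
grip_force: 33.1
```

```bash
python3 - <<'E'
from h import *
for c in ['top','scene']:
    p,im,d=snap(c,c+'1')
    u,v=(244,196) if c=='top' else (383,228)
    if c=='top': a=im[v-60:v+60,u-80:u+80]
    else: b=im[v-60:v+60,u-80:u+80]
o=np.hstack([cv2.resize(x,None,fx=2.5,fy=2.5,interpolation=cv2.INTER_CUBIC) for x in (a,b)])
cv2.imwrite('pics/c1.png',o[:,:,::-1])
print(get_obs()['eef_pos'])
E
```

```text
[599.47665007  86.49109338  36.19182802]
```

View pics/c1.png

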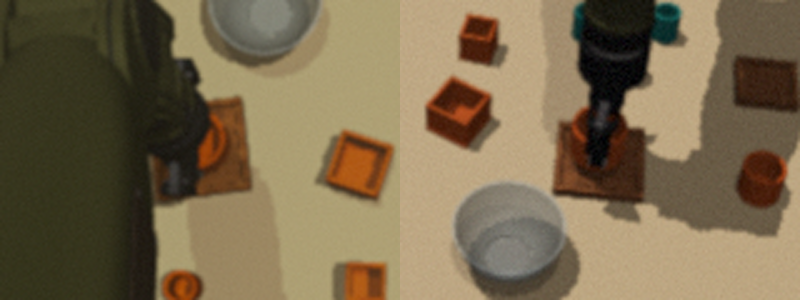

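The left crop (top view) shows the mould over the tray, mostly hidden by the arm. In the right crop (scene view) the mould at (600,140) sits over the middle of the tray, which is at (600,160). I'm lowering it gently.

Request:
jog_arm(motion="0 0 0 0 0 -0.007 0.06;0 0 0 0 0 -0.005 0.06;0 0 0 0 0 -0.004 0.06;0 0 0 0 0 -0.002 0.06;0 0 0 0 0 0 0.06")

```text
time: 7.18
eef_pos: [598.3, 86.4, 16.6]
eef_rot: [-3.141, 0.0, 1.57]
ft_force: [0.6, 1.1, 0.1]
finger_gap: 63.0
grip_force: 33.1
```

Request:
jog_arm(motion="0 0 0 0 0 -0.001 0.06;0 0 0 0 0 -0.001 0.06;0 0 0 0 0 0 0.06")

```text
time: 7.55
eef_pos: [598.7, 86.5, 15.5]
eef_rot: [3.141, -0.0, 1.57]
ft_force: [-0.5, 0.3, 4.4]
finger_gap: 63.4
grip_force: 33.4
```

Request:
jog_arm(motion="0 0 0 0 0 0 0.085;0 0 0 0 0 0 0.085;0 0 0 0 0 0 0.085;0 0 0 0 0 0 0.085;0 0 0 0 0 0.03 0.085;0 0 0 0 0 0.06 0.085;0 0 0 0 0 0.06 0.085;0 0 0 0 0.03 0.04 0.085")

```text
time: 8.55
eef_pos: [599.5, 115.4, 208.2]
eef_rot: [3.138, -0.0, 1.567]
ft_force: [1.4, 1.1, 0.3]
finger_gap: 85.0
grip_force: 0.0
```

Request:
jog_arm(motion="0 0 0 0 0.045 0 0.085;0 0 0 0 0.045 0.01 0.085;0 0 0 0 0.03 0 0.085;0 0 0 0 0 0 0.085;0 0 0 0 0 0 0.085")

```text
time: 9.18
eef_pos: [598.2, 235.9, 214.5]
eef_rot: [-3.141, 0.001, 1.57]
ft_force: [-0.5, -0.7, 0.5]
finger_gap: 85.2
grip_force: 0.0
```

```bash
python3 w.py w2; python3 -c "
from h import *; a=get_obs(); print(a['time'],a['eef_pos'],a['finger_gap'])"
```

```text
px 167 142 tray ztop 16.3 zmed 8.3 rect 425.2 267.3 size 76.5 74.6 an 6
px 317 142 cup ztop 47.0 rect 591.7 272.5 size 48.2 47.7 an 90 circ 591.6 272.3 r 24.0
px 326 285 cup ztop 51.6 rect 599.5 85.6 size 65.2 62.7 an 90 circ 599.6 85.0 r 32.0
9.225 [598.25471984 235.45549353 214.62129716] 85.1262109925763
```

View pics/w2.png

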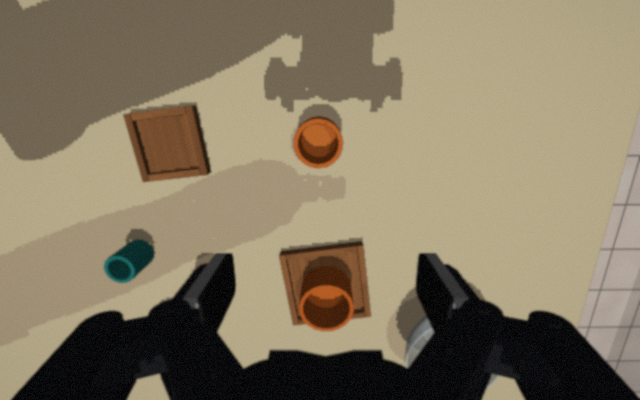

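The wrist view shows the large mould upright in its tray at (326,285), the medium mould at (318,142) and the small tray at (167,142). I'm checking how well the large mould is centred.

```bash
python3 - <<'E'
from h import *
z=np.load('pics/w2.npz',allow_pickle=True); p,im,d=z['p'].item(),z['im'],z['d']
hsv=cv2.cvtColor(im,cv2.COLOR_RGB2HSV)
m=((hsv[...,0]<18)|(hsv[...,0]>174))&(hsv[...,1]>110); m[:235]=0; m[:,:270]=0; m[:,380:]=0;m[335:]=0
c=max(cv2.findContours(m.astype(np.uint8),0,1)[0],key=len).reshape(-1,2)
w=onplane(p,c,16)[:,:2]; W=[]
for s in [(-1,-1),(1,-1),(1,1),(-1,1)]:
    k=np.argmax(c@np.array(s)); W.append(w[k]); print(c[k],w[k].round(1))
print(np.mean(W,0))
E
```

```text
[283 251] [547.5 138.7]
[361 243] [641.6 149.1]
[368 316] [654.2  44.7]
[293 323] [556.2  34. ]
[599.88415915  91.64969506]
```

```bash
python3 - <<'E'
from h import *
p,im,d=snap('top','top2')
a=im[146:246,180:310]; cv2.imwrite('pics/c2.png',cv2.resize(a,None,fx=6,fy=6,interpolation=cv2.INTER_CUBIC)[:,:,::-1])
C=cloud(p,d); hsv=cv2.cvtColor(im,cv2.COLOR_RGB2HSV)
from w import circfit
m=((hsv[...,0]<18)|(hsv[...,0]>174))&(hsv[...,1]>110); m[:160]=0; m[232:]=0; m[:,:205]=0; m[:,283:]=0
r=(m&(C[...,2]>46)).astype(np.uint8); c=max(cv2.findContours(r,0,1)[0],key=len).reshape(-1,2)
w=onplane(p,c,51)[:,:2]; print('rim',circfit(w),cv2.minAreaRect(w.astype(np.float32)))
c=max(cv2.findContours(m.astype(np.uint8),0,1)[0],key=len).reshape(-1,2)
print('tray',cv2.minAreaRect(onplane(p,c,14)[:,:2].astype(np.float32)))
E
```

```text
rim (np.float64(595.9377923419241), np.float64(79.90268010718364), np.float64(30.634314621281487)) ((596.29296875, 80.13556671142578), (61.83562088012695, 60.872406005859375), 1.5983766317367554)
tray ((595.50732421875, 84.42560577392578), (105.69512939453125, 104.30267333984375), 7.577847003936768)
```

View pics/c2.png

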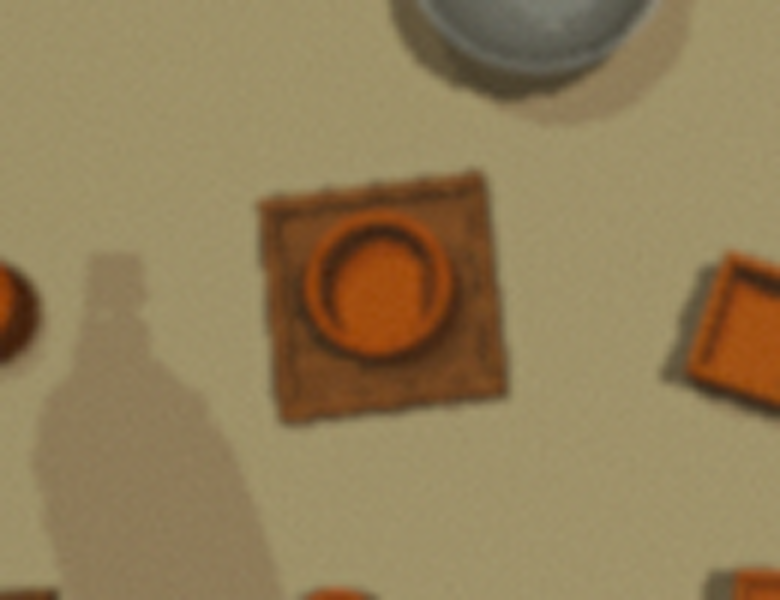

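The top view shows the mould sitting level and well centred in x. In y it is about 4.5 mm toward -y of the middle, as rim and tray measure (596,80) against (595.5,84.4). I'll regrasp at the same pose and shift it +4.5 mm in y.

Request:
jog_arm(motion="0 0 0 0 -0.05 -0.02 0.085;0 0 0 0 -0.05 -0.03 0.085;0 0 0 0 -0.049 -0.03 0.085;0 0 0 0 0 -0.05 0.085;0 0 0 0 0 -0.04 0.085;0 0 0 0 0 -0.02 0.085;0 0 0 0 0 -0.0085 0.085;0 0 0 0 0 0 0.085")

```text
time: 10.28
eef_pos: [598.4, 86.8, 16.4]
eef_rot: [-3.141, 0.0, 1.569]
ft_force: [-0.2, -0.4, -0.2]
finger_gap: 85.5
grip_force: 0.0
```

Request:
jog_arm(motion="0 0 0 0 0 0 0.06;0 0 0 0 0 0 0.06;0 0 0 0 0 0 0.06;0 0 0 0 0 0 0.06;0 0 0 0 0 0 0.06;0 0 0 0 0 0.004 0.06;0 0 0 0 0.0045 0 0.06;0 0 0 0 0 0 0.06")

```text
time: 11.28
eef_pos: [598.2, 92.4, 20.2]
eef_rot: [-3.141, -0.0, 1.57]
ft_force: [-0.3, 0.8, 0.0]
finger_gap: 62.7
grip_force: 32.6
```

Request:
jog_arm(motion="0 0 0 0 0 -0.003 0.06;0 0 0 0 0 -0.0015 0.06;0 0 0 0 0 0 0.06;0 0 0 0 0 0 0.085;0 0 0 0 0 0 0.085;0 0 0 0 0 0 0.085;0 0 0 0 0 0 0.085;0 0 0 0 0 0.03 0.085")

```text
time: 12.28
eef_pos: [595.9, 91.5, 43.6]
eef_rot: [-3.135, 0.001, 1.57]
ft_force: [-0.2, 0.9, 0.0]
finger_gap: 85.1
grip_force: 0.0
```

Request:
jog_arm(motion="0 0 0 0 0 0.05 0.085;0 0 0 0 0 0.05 0.085;0 0 0 0 0.05 0.03 0.085;0 0 0 0 0.05 0 0.085;0 0 0 0 0.05 0 0.085;0 0 0 0 0 0 0.085;0 0 0 0 0 0 0.085")

```text
time: 13.15
eef_pos: [598.1, 241.7, 175.4]
eef_rot: [-3.141, 0.001, 1.57]
ft_force: [-0.4, -0.7, 0.4]
finger_gap: 84.9
grip_force: 0.0
```

```bash
cat > t.py <<'E'
from h import *
from w import circfit
import sys
def top(p,im,d,win):
    C=cloud(p,d); hsv=cv2.cvtColor(im,cv2.COLOR_RGB2HSV)
    base=((hsv[...,0]<18)|(hsv[...,0]>174))&(hsv[...,1]>110)
    for k,(u,v,h,zr) in win.items():
        m=np.zeros_like(base); m[v-h:v+h,u-h:u+h]=base[v-h:v+h,u-h:u+h]
        if zr:
            r=(m&(C[...,2]>zr-7)&(C[...,2]<zr+8)).astype(np.uint8)
            c=max(cv2.findContours(r,0,1)[0],key=len).reshape(-1,2); w=onplane(p,c,zr)[:,:2]
            print(k,'rim','circ %.1f %.1f r %.1f'%circfit(w),'rect',np.round(np.hstack(cv2.minAreaRect(w.astype(np.float32))),1),'z %.1f'%np.median(C[...,2][r>0]))
        else:
            c=max(cv2.findContours(m.astype(np.uint8),0,1)[0],key=len).reshape(-1,2)
            print(k,'tray',np.round(np.hstack(cv2.minAreaRect(onplane(p,c,14)[:,:2].astype(np.float32))),1))
E
python3 - <<'E'
from t import *
p,im,d=snap('top','top3'); top(p,im,d,{'L':(244,196,38,51),'trL':(244,196,38,0)})
z=np.load('pics/top0.npz',allow_pickle=True)
top(z['p'].item(),z['im'],z['d'],{'L0':(371,258,22,45),'M':(175,197,22,45),'S':(237,251,17,45),'trL':(244,196,38,0),'trM':(379,196,30,0),'trS':(176,259,25,0),'sqL':(308,202,25,45),'sqS':(310,249,20,45)})
a=get_obs(); print(a['time'],a['eef_pos'])
E
```

```text
L rim circ 595.6 84.7 r 30.7 rect [5.963e+02 8.540e+01 6.170e+01 6.120e+01 4.000e-01] z 49.4
trL tray [595.7  84.5 105.4 104.3   7.6]
L0 rim circ 427.4 -261.4 r 30.7 rect [ 427.1 -261.8   59.8   62.    89.4] z 43.8
M rim circ 587.8 268.2 r 23.9 rect [588.6 268.   48.7  48.1  46.7] z 42.8
S rim circ 444.2 94.3 r 16.9 rect [444.   94.6  33.8  33.9   1.8] z 43.6
trL tray [595.4  84.3 105.9 105.4   8. ]
trM tray [ 596.8 -286.3   91.1   91.4    1.4]
trS tray [420.4 262.1  76.1  78.    6.2]
sqL rim circ 576.2 -91.8 r 32.0 rect [576.5 -91.5  57.1  58.3  72. ] z 43.3
sqS rim circ 450.5 -98.1 r 22.4 rect [ 4.505e+02 -9.800e+01  3.890e+01  3.920e+01  4.000e-01] z 44.1
13.2 [598.17596667 241.05329518 175.49531582]
```

The large mould is now within about 1 mm of the tray's centre. The medium mould is next.

Request:
jog_arm(motion="0 0 0 -0.008 0.029 -0.03 0.085;0 0 0 0 0 -0.05 0.085;0 0 0 0 0 -0.04 0.085;0 0 0 0 0 -0.03 0.085;0 0 0 0 0 -0.0135 0.085;0 0 0 0 0 0 0.085;0 0 0 0 0 0 0.085")

```text
time: 14.08
eef_pos: [591.8, 271.0, 13.9]
eef_rot: [3.139, -0.001, 1.569]
ft_force: [-0.2, -0.7, -0.0]
finger_gap: 84.9
grip_force: 0.0
```

Request:
jog_arm(motion="0 0 0 0 0 0 0.045;0 0 0 0 0 0 0.045;0 0 0 0 0 0 0.045;0 0 0 0 0 0 0.045;0 0 0 0 0 0 0.045;0 0 0 0 0 0 0.045;0 0 0 0 0 0 0.045")

```text
time: 14.95
eef_pos: [591.2, 271.3, 13.7]
eef_rot: [3.14, -0.001, 1.57]
ft_force: [-0.2, -0.0, 5.9]
finger_gap: 49.7
grip_force: 31.3
```

Request:
jog_arm(motion="0 0 0 0 0 0.02 0.045;0 0 0 0 0 0.05 0.045;0 0 0 0 0 0.05 0.045;0 0 0 0 -0.04 0.03 0.045;0 0 0 0.002 -0.05 0 0.045;0 0 0 0.002 -0.05 0 0.045;0 0 0 0.002 -0.05 0 0.045;0 0 0 0.002 -0.05 0 0.045")

```text
time: 15.95
eef_pos: [598.2, 29.5, 162.4]
eef_rot: [3.142, 0.0, 1.57]
ft_force: [0.0, 0.3, -0.5]
finger_gap: 49.8
grip_force: 31.3
```

Request:
jog_arm(motion="0 0 0 0 -0.05 0 0.045;0 0 0 0 -0.05 0 0.045;0 0 0 0 -0.05 0 0.045;0 0 0 0 -0.05 0 0.045;0 0 0 0 -0.05 0 0.045;0 0 0 0 -0.04 0 0.045;0 0 0 0 -0.024 0 0.045;0 0 0 0 0 0 0.045")

```text
time: 16.95
eef_pos: [598.3, -284.2, 162.0]
eef_rot: [-3.141, -0.0, 1.568]
ft_force: [-0.3, 1.0, -0.6]
finger_gap: 49.5
grip_force: 31.3
```

Request:
jog_arm(motion="0 0 0 0.001 0 -0.05 0.045;0 0 0 0 0 -0.05 0.045;0 0 0 0 0 -0.025 0.045;0 0 0 0 0 -0.01 0.045;0 0 0 0 0 -0.004 0.045;0 0 0 0 0 -0.002 0.045;0 0 0 0 0 0 0.045;0 0 0 0 0 0 0.045")

```text
time: 17.95
eef_pos: [600.0, -283.4, 22.3]
eef_rot: [3.14, 0.001, 1.57]
ft_force: [0.2, -0.2, -0.4]
finger_gap: 49.5
grip_force: 31.3
```

Request:
jog_arm(motion="0 0 0 0 0 -0.001 0.045;0 0 0 0 0 -0.001 0.045;0 0 0 0 0 -0.001 0.045;0 0 0 0 0 0 0.045;0 0 0 0 0 0 0.045")

```text
time: 18.58
eef_pos: [599.5, -283.2, 19.7]
eef_rot: [3.141, 0.0, 1.57]
ft_force: [-2.2, 0.2, 7.0]
finger_gap: 49.4
grip_force: 31.9
```

Contact. I'm releasing, lifting and moving aside toward the small mould.

Request:
jog_arm(motion="0 0 0 0 0 0 0.085;0 0 0 0 0 0 0.085;0 0 0 0 0 0 0.085;0 0 0 0 0 0 0.085;0 0 0 0 0 0.03 0.085;0 0 0 0 0 0.06 0.085;0 0 0 0 0 0.06 0.085;0 0 0 -0.02 0.04 0.02 0.085")

```text
time: 19.58
eef_pos: [583.3, -245.9, 193.2]
eef_rot: [3.132, 0.004, 1.567]
ft_force: [0.3, 0.6, 0.3]
finger_gap: 85.2
grip_force: 0.0
```

Request:
jog_arm(motion="0 0 0 -0.02 0.055 0 0.085;0 0 0 -0.02 0.055 0 0.085;0 0 0 -0.02 0.055 0 0.085;0 0 0 -0.02 0.055 0 0.085;0 0 0 -0.02 0.055 0 0.085;0 0 0 -0.02 0.04 0 0.085;0 0 0 0 0 0 0.085")

```text
time: 20.45
eef_pos: [457.8, 74.1, 188.5]
eef_rot: [-3.141, -0.0, 1.574]
ft_force: [-0.2, -0.6, -0.2]
finger_gap: 84.6
grip_force: 0.0
```

```bash
python3 - <<'E'
from t import *
p,im,d=snap('top','top4'); top(p,im,d,{'M':(379,196,30,51),'trM':(379,196,30,0),'L':(244,196,38,51),'trL':(244,196,38,0)})
a=get_obs(); print(a['time'],a['eef_pos'])
E
```

```text
M rim circ 596.2 -284.9 r 23.6 rect [ 5.960e+02 -2.857e+02  4.550e+01  4.780e+01  4.000e-01] z 49.0
trM tray [ 596.7 -286.2   91.    91.     2.1]
L rim circ 595.5 84.5 r 30.8 rect [595.5  84.8  62.6  62.6  76.2] z 48.9
trL tray [595.3  83.7 104.4 104.6   7.8]
20.5 [458.97361576  72.86985489 188.56995861]
```

The medium mould is centred within about 1.5 mm. The small one is next.

Request:
jog_arm(motion="0 0 0 -0.012 0.023 -0.03 0.065;0 0 0 0 0 -0.05 0.065;0 0 0 0 0 -0.045 0.065;0 0 0 0 0 -0.03 0.065;0 0 0 0 0 -0.0145 0.065;0 0 0 0 0 -0.006 0.065;0 0 0 0 0 0 0.065;0 0 0 0 0 0 0.065")

```text
time: 21.5
eef_pos: [448.4, 94.8, 13.6]
eef_rot: [3.14, -0.0, 1.569]
ft_force: [0.5, 0.1, 0.5]
finger_gap: 64.9
grip_force: 0.0
```

Request:
jog_arm(motion="0 0 0 0 0 0 0.03;0 0 0 0 0 0 0.03;0 0 0 0 0 0 0.03;0 0 0 0 0 0 0.03;0 0 0 0 0 0 0.03;0 0 0 0 0 0 0.03;0 0 0 0 0 0 0.03")

```text
time: 22.38
eef_pos: [448.1, 95.1, 13.5]
eef_rot: [3.14, -0.0, 1.57]
ft_force: [-0.1, -1.1, 5.6]
finger_gap: 34.0
grip_force: 30.6
```

Request:
jog_arm(motion="0 0 0 0 0 0.02 0.03;0 0 0 0 0 0.05 0.03;0 0 0 0 0 0.03 0.03;0 0 0 -0.008 0.05 0 0.03;0 0 0 -0.008 0.05 0 0.03;0 0 0 -0.0087 0.045 0 0.03;0 0 0 0 0.022 0 0.03;0 0 0 0 0 0 0.03")

```text
time: 23.38
eef_pos: [422.6, 263.3, 112.7]
eef_rot: [3.141, -0.0, 1.573]
ft_force: [0.5, -1.0, -0.6]
finger_gap: 34.1
grip_force: 30.0
```

Request:
jog_arm(motion="0 0 0 0 0 -0.04 0.03;0 0 0 0 0 -0.03 0.03;0 0 0 0 0 -0.012 0.03;0 0 0 0 0 -0.005 0.03;0 0 0 0 0 -0.003 0.03;0 0 0 0 0 -0.002 0.03;0 0 0 0 0 0 0.03;0 0 0 0 0 0 0.03")

```text
time: 24.38
eef_pos: [423.0, 262.1, 21.3]
eef_rot: [3.141, -0.0, 1.57]
ft_force: [0.4, -0.4, -0.1]
finger_gap: 34.0
grip_force: 30.0
```

Request:
jog_arm(motion="0 0 0 0 0 -0.001 0.03;0 0 0 0 0 -0.001 0.03;0 0 0 0 0 0 0.03;0 0 0 0 0 0 0.03")

```text
time: 24.88
eef_pos: [422.9, 262.0, 19.5]
eef_rot: [3.141, -0.0, 1.57]
ft_force: [-1.4, -0.9, 5.4]
finger_gap: 34.0
grip_force: 30.7
```

Request:
jog_arm(motion="0 0 0 0 0 0 0.065;0 0 0 0 0 0 0.065;0 0 0 0 0 0 0.065;0 0 0 0 0 0 0.065;0 0 0 0 0 0.03 0.065;0 0 0 0 0 0.06 0.065;0 0 0 0 0 0.06 0.065;0 0 0 -0.03 0.03 0.03 0.065")

```text
time: 25.88
eef_pos: [395.3, 292.5, 202.5]
eef_rot: [3.136, -0.003, 1.565]
ft_force: [0.7, 1.5, 0.2]
finger_gap: 64.9
grip_force: 0.0
```

Request:
jog_arm(motion="0 0 0 -0.04 0.04 0 0.065;0 0 0 -0.04 0.04 0 0.065;0 0 0 -0.04 0.04 0 0.065;0 0 0 -0.04 0.04 0 0.065;0 0 0 -0.04 0.03 0 0.065;0 0 0 0 0 0 0.065;0 0 0 0 0 0 0.065")

```text
time: 26.75
eef_pos: [192.8, 481.4, 198.6]
eef_rot: [3.141, 0.001, 1.57]
ft_force: [0.5, -0.3, -0.3]
finger_gap: 64.8
grip_force: 0.0
```

```bash
python3 - <<'E'
from t import *
p,im,d=snap('top','top5'); top(p,im,d,{'S':(175,259,25,51),'trS':(176,259,25,0),'M':(379,196,30,51),'trM':(379,196,30,0),'L':(244,196,38,51),'trL':(244,196,38,0),'sqL':(308,202,25,45),'sqS':(310,249,20,45)})
cv2.imwrite('pics/c5.png',cv2.resize(im[100:320,120:520],None,fx=2,fy=2)[:,:,::-1])
a=get_obs(); print(a['time'],a['eef_pos'])
E
```

```text
S rim circ 420.2 261.3 r 16.9 rect [419.5 261.   33.6  33.8   3.1] z 48.7
trS tray [420.9 261.9  75.8  77.2   6.1]
M rim circ 596.1 -284.8 r 23.7 rect [ 5.960e+02 -2.857e+02  4.550e+01  4.780e+01  4.000e-01] z 49.7
trM tray [ 597.2 -286.    91.3   91.6    0.9]
L rim circ 595.7 84.6 r 30.7 rect [595.7  84.5  62.8  62.2  56.9] z 49.3
trL tray [595.7  84.  105.9 105.2   7.9]
sqL rim circ 576.3 -91.8 r 32.0 rect [576.5 -91.5  57.1  58.3  72. ] z 43.6
sqS rim circ 450.4 -98.1 r 22.4 rect [ 4.505e+02 -9.800e+01  3.890e+01  3.920e+01  4.000e-01] z 44.2
26.8 [193.29889251 481.13081735 198.6954942 ]
```

View pics/c5.png

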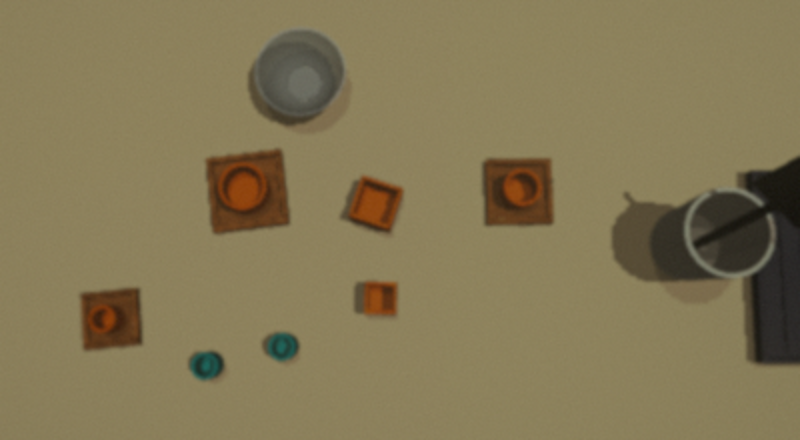

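The final view shows each round mould upright in the middle of its own tray, at (245,188), (521,188) and (104,319). Each is within about 1.5 mm of centre, with its rim about 49 mm up, consistent with standing flat on the tray floor. The square moulds measure the same as at the start, and the bowl, crock and turquoise cups look unmoved.

```bash
python3 -c "
from rig import order; print(order.close_job())"
```

```text
the job is handed in; nothing more can be done
None
```

All three round moulds stand upright and released in their matching trays, each within about 1.5 mm of centre, nothing else was moved, and the job was handed in at about 27 s.

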